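# Shut one parts drawer, then slide the other right out

### The job

The two top drawers of the small-parts cabinet have been left partly open. First push the drawer with the black relay in it fully shut, then slide the drawer with the red-banded coupling in it out as far as it goes, by pushing with a fingertip against the inside of its front, and leave it so. Pick nothing up, do not touch the two parts and keep the coupling standing, and leave the tape roll, the capacitor and the bottle where they are.

Things in the scene. Friction and masses are not known exactly. Their poses are not given: they have to be found in the camera images.
- cabinet: Small-parts cabinet, blue steel, 173 deep x 300 wide x 196 mm high, fixed to the bench. Origin: centre of its underside. x points to its back (the drawers slide out along -x), y to its left as the robot sees it, z up. Its front edge is at x = -84 mm. Only its two top drawers, side by side, can move.
- cabinet_drawer_20 (a joint): Top left drawer (y = 4 to 146 mm of the cabinet): how far it is out, in m; 0 shut, 0.13 at the outer stop. It slides freely along the cabinet's x with about 1 N of friction and stays where it is left.
- cabinet_drawer_21 (a joint): Top right drawer (y = -146 to -4 mm of the cabinet): how far it is out, in m; as the left one.
- left_front (a point): Middle of the top edge of the left drawer's front, on its outer face, 189 mm above the cabinet's underside; moves with the drawer. The front is a flat upright sheet 142 mm wide and 57 mm high, about 3 mm thick. Behind it is an open tray: floor 55 mm below this point, inside width 138 mm, at the start open above for 50 mm or more behind the front. Tiny coloured bits on its floor are fixed.
- right_front (a point): The same point on the right drawer, which is built alike.
- relay: Black cube-shaped relay, 30 x 28 x 30 mm, loose on the floor of one of the two drawers. It sits towards the outer end of the drawer, its centre 110 to 122 mm to the side of the cabinet's middle and 102 to 112 mm in front of the cabinet's origin at the start, and rides along with the drawer. Origin: centre of its underside.
- coupling: White shaft coupling with a red band, 25 mm diameter, 34 mm high, standing loose in the other drawer in the same way. Origin: centre of its underside, z up its axis.
- black_tape: Roll of black tape, 68 mm diameter, 18 mm high, lying loose on top of the cabinet in its rear half. Origin: centre of its underside.
- capacitor: Blue capacitor, 36 mm diameter, 56 mm high, standing loose on the bench in front of the cabinet, to the left. Origin: centre of its underside.
- ipa_bottle: Light blue bottle with a blue cap, 59 mm diameter, 131 mm high, standing loose on the bench in front, to the right. Origin: centre of its underside.

How it is judged:
By the outcome, as a careful person would: the job done as asked, in the order asked, and still so for the second after the job is handed in, with the robot touching nothing.
It also fails if it takes over 40 s, if anything falls off the work surface, if the arm or the gripper's body presses on something with over 40 N, if the wrist force passes 120 N, or if a joint passes its speed limit or range.

### The arm

A 7-joint arm with a two-finger parallel gripper is mounted at the origin on a cart in front of the work surface, level with it; the furniture and walls round the work are solid. World frame = base frame: x ahead of the robot, y to its left, z up, the work surface at z = 0. Lengths are in mm, angles in rad, forces in N, time in s.
With the tool pointing down it reaches from about 400 to 850 mm from the base axis. Payload 4.5 kg.
Tool frame: the origin (TCP) lies midway between the tips of the shut fingers; the grasp point (between the pads) lies 19 mm behind it; z points along the fingers, y is the line along which they close (so a half turn about z gives the same grasp; the last joint's range is limited). The gripper opens to 88 mm and grips with 3 to 60 N. Pads are 18 mm wide; open, the fingers measure 123 mm over their backs; the gripper's body (75 mm by 187 mm) begins 45 mm behind the grasp point.
Start: joints at [-1.1, 0.689, -0.195, 1.565, 0.157, 0.902, -0.215], TCP at [264.386, 566.351, 238.743] pointing down, gripper open.
Joint ranges: [-3.01, 3.01], [-0.46, 2.08], [-1.47, 1.51], [0.13, 2.56], [-1, 4.14], [0.04, 2.09], [-2.66, 2.66]. Speed limits (rad/s): [2.57, 2.57, 3.14, 3.14, 3.14, 3.14, 3.14].

### API

Orientations are given as a unit quaternion [x, y, z, w].
In Python, from workcell import r gives the robot as it stands.
- The arm moves only by the tool servo_tool, never from a script. Its argument "rows" is a list of rows, each a list of 3 entries, a list of its own where there are three numbers: the turn, a rotation vector about the tool's x, y, z in units of 6 degrees (1.0 is 6 degrees), then the shift along the tool's x, y, z in units of 40 mm (1.0 is 40 mm), then the opening, from 0 (shut) to 1 (fully open). A call has 1 to 20 rows; each row is the pose to reach, as a shift and turn from the pose commanded when the call began, along the tool's axes at that moment; what a row does not reach only later rows make up. A row lasts 1/12 s, in which the tool goes at most 41.7 mm and 7.16 degrees, less where a joint would pass 70% of its speed; a pose out of reach is approached as far as the arm can. A call with a gripper value outside its range is refused whole. The fingers move at their own pace and stop on an object; "newtons" is the grip in N (left out, the last holds). Time passes only in rows, so rows that repeat a pose let the fingers close. It gives the time, the measured TCP pose, the force, the opening and the grip force at its end, in the units of the state.
- r.sense(): the state, without advancing time (a new reading comes with each control period).
- r.read_camera(name): name is "scene" or "top"; returns a dict with "image" (400x640x3 uint8, blue, green, red), "fovy" (degrees; the focal length in pixels is half the picture's height over the tangent of half this angle, whatever the lens; pixels are square), "cx", "cy" (the principal point, pixels), "view" (4x4, takes a point from world to camera coordinates). Camera axes: x right, y up, looking along -z (the intrinsics and any distortion apply to the point x, -y, -z); pixel columns grow to the right and rows downward; lengths in mm; the calibration is good to about 2 mm. A picture is of the moment at which its call begins. There is no depth.
- r.close_job(): hands the job in; it is judged then, once.
The state is a dict: "clock": time; "q": joint angles; "qd": joint speeds; "tau": joint torques, N m; "eef_pos": TCP position; "orientation": TCP orientation; "ft_force": force on the tool from outside, world axes, zero at the start; "moment": the same for the moment, N m; "width": opening from 0.0 (shut) to 1.0 (fully open); "finger_force": force on a finger pad.
Only numpy, scipy, OpenCV 4.12 (cv2) and the standard library are available. Lean on these libraries where they do the work, as an engineer would, in place of code of your own. Each camera call takes 0.05 s, during which the arm holds its last target. There are 200 camera calls.

## Working session

There is one attempt and no reset: what is moved stays moved. The work goes in short steps, Python scripts to look and compute and a tool call to move; the robot and the scene stay as the last step left them, time stands still between calls to the robot, and variables do not carry over. Pictures are saved under pics/ and viewed, at most 10 in all, crops included, and the job is handed in when it is done.

Besides the shell and the picture viewer there is one more tool, called after "Emit:" by a JSON object that holds its "fn" and its "kwargs". servo_tool: Moves the arm, as the interface text tells. Its arguments: {"type":"object","properties":{"rows":{"type":"array"},"newtons":{"type":"number"}},"required":["rows"]}

```bash
mkdir -p pics; ls
python3 - <<'E'
from workcell import r
import cv2,json
s=r.sense();print({k:s[k] for k in('clock','eef_pos','orientation','width')})
for n in('scene','top'):
    c=r.read_camera(n);cv2.imwrite(f'pics/{n}0.png',c['image'])
    print(n,{k:(v.tolist() if hasattr(v,'tolist') else v) for k,v in c.items() if k!='image'})
E
```

```text
pics
{'clock': 0.0, 'eef_pos': array([264.19017175, 565.68606366, 237.89682267]), 'orientation': array([ 2.16651708e-01,  9.76248499e-01, -9.39201663e-04, -1.50304049e-04]), 'width': 1.0014990879297818}
scene {'fovy': 55.99258936438269, 'cx': 322.4007402373407, 'cy': 202.14542323876273, 'view': [[0.6603047352151407, -0.7509929401499305, 0.0026945310215552103, -483.43067307124], [0.48716312651181654, 0.43105951190087727, 0.7595128605672251, -397.40003898723893], [-0.571550299466018, -0.5001972621323918, 0.6504867055794181, -633.4691026489393], [0.0, 0.0, 0.0, 1.0]]}
top {'fovy': 57.72801671850417, 'cx': 319.11751833642813, 'cy': 197.92754246335534, 'view': [[0.008668807494412178, -0.9999611486690878, -0.0015977887919753609, -84.1842525022358], [0.9963359646096523, 0.00850139974476551, 0.0851021258708241, -640.5690641815363], [-0.08508523609874229, -0.0023296683838346555, 0.9963709526292117, -917.8233415289387], [0.0, 0.0, 0.0, 1.0]]}
```

View pics/scene0.png

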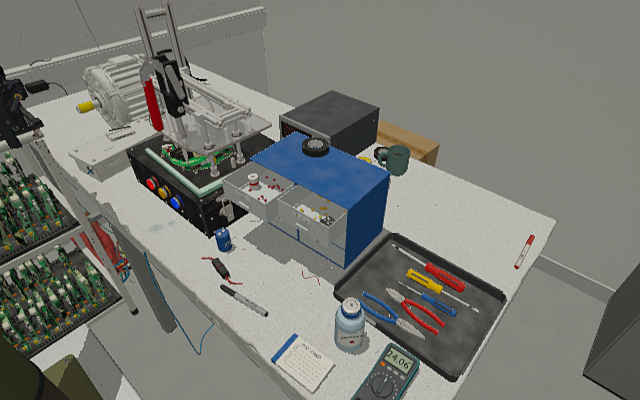

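View pics/top0.png

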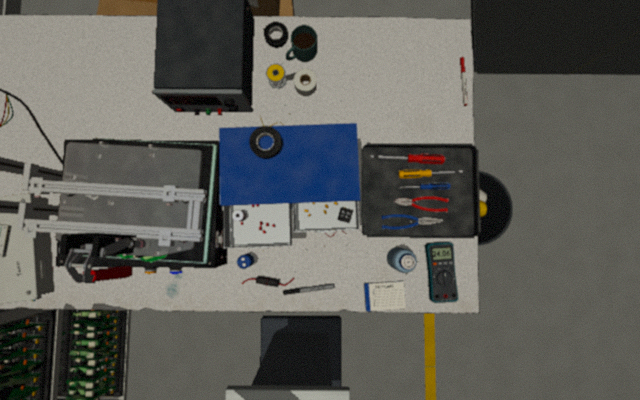

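Scene shows the coupling (252,180) in the left drawer and the relay (~330,217) in the right one. The top view agrees: coupling (238,215), relay (345,214), capacitor (246,261), bottle (403,259). I'll zoom in for the edges.

Run:
```python
import cv2
a=cv2.imread('pics/top0.png')[115:275,210:420];cv2.imwrite('pics/topc.png',cv2.resize(a,None,fx=3.75,fy=3.75,interpolation=2))
a=cv2.imread('pics/scene0.png')[120:270,205:405];cv2.imwrite('pics/scenec.png',cv2.resize(a,None,fx=4,fy=4,interpolation=2))
```

```text
(no output)
```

View pics/topc.png

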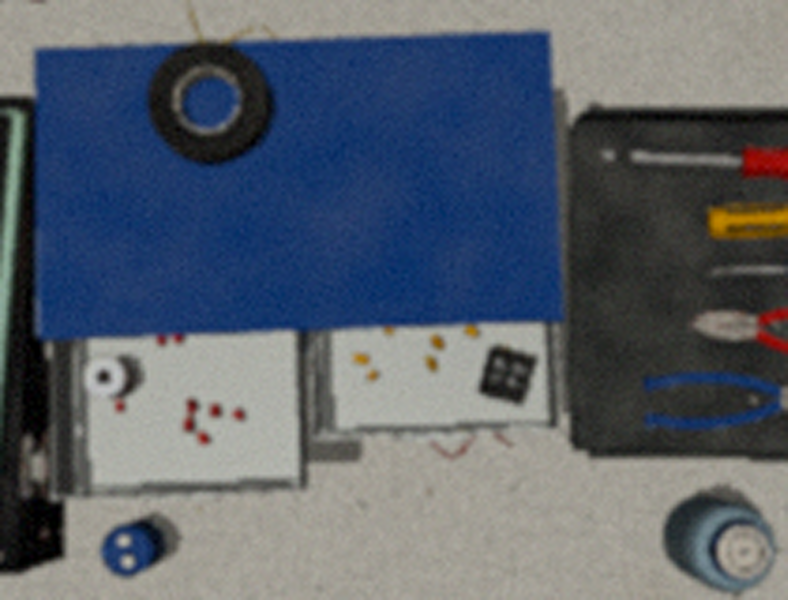

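View pics/scenec.png

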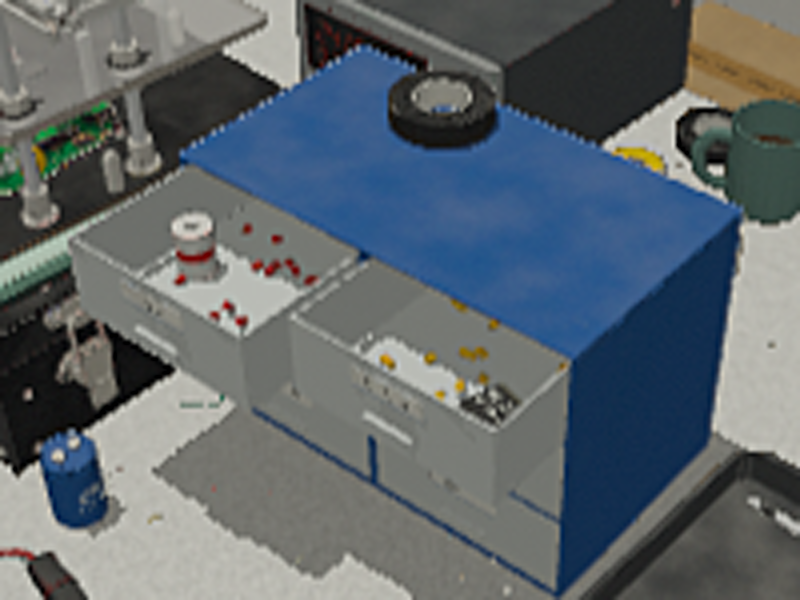

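Topc shows the cabinet top corners at about (36,50), (549,33), (561,321), (40,338). The left front's top edge runs roughly (50,497)-(304,487), and the right one (312,432)-(556,424). Scenec shows the same corners clearly. Next I'll fit the cabinet pose and drawer extents together, with a radial term for each camera.

```bash
cat > h.py <<'E'
import numpy as np, cv2
from scipy.optimize import least_squares
CAM={'scene':(55.99258936438269,322.4007402373407,202.14542323876273,[[0.6603047352151407,-0.7509929401499305,0.0026945310215552103,-483.43067307124],[0.48716312651181654,0.43105951190087727,0.7595128605672251,-397.40003898723893],[-0.571550299466018,-0.5001972621323918,0.6504867055794181,-633.4691026489393]]),
'top':(57.72801671850417,319.11751833642813,197.92754246335534,[[0.008668807494412178,-0.9999611486690878,-0.0015977887919753609,-84.1842525022358],[0.9963359646096523,0.00850139974476551,0.0851021258708241,-640.5690641815363],[-0.08508523609874229,-0.0023296683838346555,0.9963709526292117,-917.8233415289387]])}
def proj(n,P,k=0):
    f,cx,cy,V=CAM[n];V=np.array(V);f=200/np.tan(np.radians(f/2))
    R=np.diag([1,-1,-1])@V[:,:3];t=np.diag([1,-1,-1])@V[:,3]
    return cv2.projectPoints(np.atleast_2d(np.array(P,float)),cv2.Rodrigues(R)[0],t,np.array([[f,0,cx],[0,f,cy],[0,0,1]]),np.array([k,0,0,0,0.]))[0][:,0]
def T(p,c):
    c=np.atleast_2d(c);a=p[2];return np.c_[p[0]+c[:,0]*np.cos(a)-c[:,1]*np.sin(a),p[1]+c[:,0]*np.sin(a)+c[:,1]*np.cos(a),c[:,2]]
E
python3 - <<'E'
from h import *
t=lambda l:np.array(l)/3.75+[210,115]-.4
s=lambda l:np.array(l)/4+[205,120]-.4
top=t([(36,50),(549,33),(40,338),(561,321),(304,490),(312,432),(556,425),(50,497),(107,376),(508,373)])
sc=s([(365,45),(740,210),(182,155),(573,357),(243,342),(290,315),(497,435),(70,243),(193,225)])
def C(p):
    l,r=-84-p[3]*1,-84-p[4]
    c=[(89,150,196),(89,-150,196),(-84,150,196),(-84,-150,196),(l,4,189),(r,-4,189),(r,-146,189),(l,146,189)]
    return T(p,c)
def res(p,full=False):
    W=C(p);cp=T(p,[(p[7],p[8],134+34)]);rl=T(p,[(p[9],p[10],134+30)])
    a=proj('top',np.r_[W,cp,rl],p[5])-top;b=proj('scene',np.r_[W,cp],p[6])-sc
    return (a,b) if full else np.r_[a.ravel(),b.ravel(),p[5]*5,p[6]*5]
q=least_squares(res,[680,-50,0,60,30,0,0,-107,116,-107,-116],loss='soft_l1',x_scale=[1,1,.01,1,1,.01,.01,1,1,1,1])
print(np.round(q.x,3));a,b=res(q.x,1);print(np.round(a,1).tolist(),np.round(b,1).tolist())
p=q.x;print(np.round(C(p)),T(p,[(p[7],p[8],134),(p[9],p[10],134)]).round())
E
```

```text
[ 6.99900e+02 -1.20370e+01  4.50000e-02  9.06180e+01  5.90050e+01
 -1.26000e-01 -1.57000e-01 -1.04291e+02  1.18316e+02 -1.11277e+02
 -1.19980e+02]
[[0.5, -0.9], [-0.3, -1.8], [-0.1, 0.5], [0.4, -0.0], [-1.5, -0.0], [-0.4, 0.5], [0.7, -0.0], [0.7, 0.1], [-0.4, -0.2], [0.0, 0.0]] [[-0.1, 0.6], [1.1, -0.0], [-1.1, 0.8], [-0.0, 1.3], [-0.9, -0.7], [0.3, 0.2], [-0.1, -1.1], [-0.0, -0.9], [0.2, 1.1]]
[[ 782.  142.  196.]
 [ 796. -158.  196.]
 [ 609.  134.  196.]
 [ 623. -166.  196.]
 [ 525.  -16.  189.]
 [ 557.  -22.  189.]
 [ 564. -164.  189.]
 [ 519.  126.  189.]] [[ 590.  101.  134.]
 [ 594. -137.  134.]]
```

Run:
```python
from h import *
def tri(a,b):
    f=lambda P:np.r_[proj('top',P,-.126)[0]-a,proj('scene',P,-.157)[0]-b]
    q=least_squares(f,[500,300,200]);return q.x.round(),np.abs(q.fun).max().round(1)
print('red top',tri((128,270),(148,82)),tri((92,273),(157,128)))
print('plate corner',tri((205,140),(197,88)),tri((206,240),(270,130)))
for n,px in(('box front right',(220,265)),('capac',(246,261)),('bottle',(403,259)),('tape',(265.5,142))):
  for z in (0,56,131,214,300):
    q=least_squares(lambda P:proj('top',[P[0],P[1],z],-.126)[0]-px,[500,100]);print(n,z,q.x.round())
```

```text
red top (array([478., 233., 411.]), np.float64(12.9)) (array([476., 374., 263.]), np.float64(9.7))
plate corner (array([663., 168., 351.]), np.float64(52.7)) (array([572.,  97., 311.]), np.float64(29.4))
box front right 0 [461. 185.]
box front right 56 [467. 170.]
box front right 131 [475. 149.]
box front right 214 [483. 126.]
box front right 300 [492. 103.]
capac 0 [473. 115.]
capac 56 [478. 104.]
capac 131 [485.  88.]
capac 214 [493.  72.]
capac 300 [500.  54.]
bottle 0 [ 482. -304.]
bottle 56 [ 486. -291.]
bottle 131 [ 493. -274.]
bottle 214 [ 499. -255.]
bottle 300 [ 506. -235.]
tape 0 [796.  69.]
tape 56 [782.  61.]
tape 131 [764.  49.]
tape 214 [744.  36.]
tape 300 [723.  23.]
```

Run:
```python
import cv2
a=cv2.imread('pics/scene0.png')[0:240,60:300];cv2.imwrite('pics/mach.png',cv2.resize(a,None,fx=2.4,fy=2.4,interpolation=2))
```

```text
(no output)
```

View pics/mach.png

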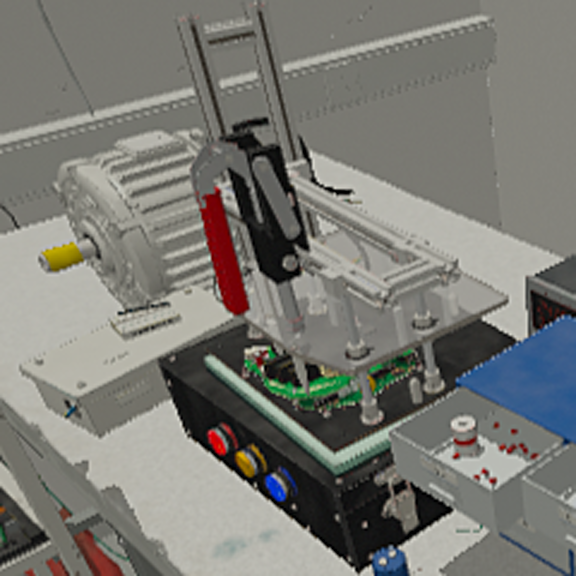

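The machine left of the cabinet starts at about x ≥ 460, y > 140, and it's tall. I'll go round it close to the base, fingers shut.

Emit:
{"fn": "servo_tool", "kwargs": {"rows": [[[0,0,0],[-1.2,-2.5,-1.5],0],[[0,0,0],[-2.5,-4.9,-1.5],0],[[0,0,0],[-2.5,-4.9,-1.5],0],[[0,0,0],[-2.5,-4.9,-1.5],0],[[0,0,0],[-2.5,-4.9,-1.5],0],[[0,0,0],[-2.5,-4.9,-1.5],0],[[0,0,0],[-2.5,-4.9,-1.5],0],[[0,0,0],[-5.3,-6.25,-1.5],0],[[0,0,0],[-5.3,-6.25,-1.5],0],[[0,0,0],[-5.3,-6.25,-1.5],0],[[0,0,0],[-5.3,-6.25,-1.5],0],[[0,0,0],[-5.3,-6.25,-1.5],0],[[0,0,5],[-8.2,-9,-1.5],0],[[0,0,5],[-8.2,-9,-1.5],0],[[0,0,5],[-8.2,-9,-1.5],0],[[0,0,5],[-8.2,-9,-1.5],0],[[0,0,5],[-8.2,-9,-1.5],0],[[0,0,5],[-8.2,-9,-1.5],0],[[0,0,5],[-8.2,-9,-1.5],0]]}}

```text
clock: 1.68
eef_pos: [408.9, 103.8, 298.6]
orientation: [0.46, 0.888, 0.0, -0.0]
ft_force: [-0.7, -0.2, 0.1]
width: 0.007
finger_force: 0.0
```

Emit:
{"fn": "servo_tool", "kwargs": {"rows": [[[0,0,5.4],[-5.3,-0.9,0],0],[[0,0,5.4],[-5.3,-0.9,0],0],[[0,0,5.4],[-5.3,-0.9,0],0],[[0,0,5.4],[-5.3,-0.9,0],0],[[0,0,5.4],[-5.3,-0.9,0],0],[[0,0,5.4],[-5.3,-0.9,0],0],[[0,0,5.4],[-5.3,-0.9,0],0],[[0,0,5.4],[-5.3,-0.9,0],0],[[0,0,5.4],[-5.3,-0.9,0],0]]}}

```text
clock: 2.43
eef_pos: [501.0, -89.4, 298.4]
orientation: [0.689, 0.725, 0.0, -0.001]
ft_force: [-0.1, -0.0, -0.0]
width: 0.005
finger_force: 0.0
```

```bash
cat >> h.py <<'E'
CB=(699.9,-12.0,0.045)
def cab(s):
    d=np.array(s['eef_pos'])[:2]-CB[:2];c,n=np.cos(CB[2]),np.sin(CB[2])
    return [round(v,1) for v in (c*d[0]+n*d[1],c*d[1]-n*d[0],s['eef_pos'][2])]
E
python3 -c "
from workcell import r
from h import *
from scipy.spatial.transform import Rotation as R
s=r.sense();print(cab(s),np.round(R.from_quat(s['orientation']).as_matrix().T,3),s['clock'],np.round(s['q'],2))"
```

```text
[np.float64(-202.2), np.float64(-68.4), np.float64(298.4)] [[-0.051  0.999  0.002]
 [ 0.999  0.051 -0.001]
 [-0.001  0.002 -1.   ]] 2.4333 [ 0.    0.46  0.13  1.84 -0.08  0.85  0.22]
```

Emit:
{"fn": "servo_tool", "kwargs": {"rows": [[[0,0,0],[-0.15,0,1],0],[[0,0,0],[-0.15,0,2],0],[[0,0,0],[-0.15,0,3],0],[[0,0,0],[-0.15,0,3.5],0],[[0,0,0],[-0.15,0,3.5],0],[[0,0,0],[-0.15,0,3.5],0]]}}

```text
clock: 2.93
eef_pos: [501.1, -96.7, 158.5]
orientation: [0.69, 0.724, -0.0, -0.001]
ft_force: [0.6, 0.4, 0.4]
width: 0.008
finger_force: 0.0
```

```bash
python3 -c "
from workcell import r
from h import *
s=r.sense();print(cab(s),s['clock'])
a=r.read_camera('scene')['image'][90:290,180:440];cv2.imwrite('pics/s2.png',cv2.resize(a,None,fx=3,fy=3,interpolation=2))"
```

```text
[np.float64(-202.4), np.float64(-75.7), np.float64(158.5)] 2.9333
```

View pics/s2.png

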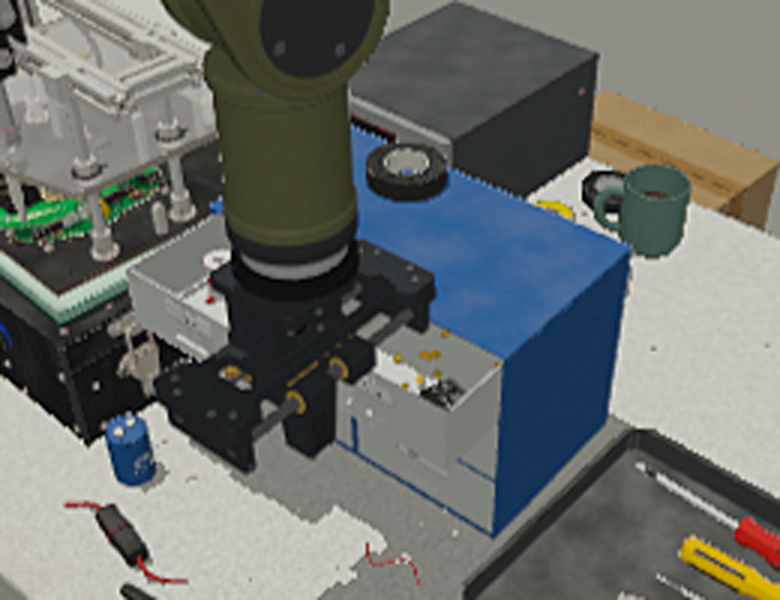

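The shut fingers (300,440) stand in front of the right drawer's face. The body is clear of the cabinet, the capacitor (128,450) and the coupling (215,262). Next I push.

Emit:
{"fn": "servo_tool", "kwargs": {"rows": [[[0,0,0],[0,0.3,0],0],[[0,0,0],[0,0.6,0],0],[[0,0,0],[0,0.8,0],0],[[0,0,0],[0,0.9,0],0],[[0,0,0],[0,1.0,0],0],[[0,0,0],[0,1.1,0],0],[[0,0,0],[0,1.2,0],0],[[0,0,0],[0,1.3,0],0],[[0,0,0],[0,1.4,0],0],[[0,0,0],[0,1.5,0],0],[[0,0,0],[0,1.6,0],0],[[0,0,0],[0,1.7,0],0],[[0,0,0],[0,1.8,0],0],[[0,0,0],[0,1.9,0],0],[[0,0,0],[0,2.0,0],0],[[0,0,0],[0,2.1,0],0],[[0,0,0],[0,2.2,0],0],[[0,0,0],[0,2.3,0],0],[[0,0,0],[0,2.3,0],0]]}}

```text
clock: 4.57
eef_pos: [594.7, -94.8, 158.7]
orientation: [0.691, 0.723, 0.0, 0.0]
ft_force: [-0.0, 0.4, -0.7]
width: -0.001
finger_force: 0.0
```

```bash
python3 -c "
from workcell import r
from h import *
s=r.sense();print(cab(s),s['clock'],s['ft_force'])"
```

```text
[np.float64(-108.9), np.float64(-77.9), np.float64(158.7)] 4.5667 [-0.04637148  0.36555176 -0.6633187 ]
```

Emit:
{"fn": "servo_tool", "kwargs": {"rows": [[[0,0,0],[0,0.05,0],0],[[0,0,0],[0,0.1,0],0],[[0,0,0],[0,0.15,0],0],[[0,0,0],[0,0.2,0],0]]}}

```text
clock: 4.9
eef_pos: [601.4, -94.5, 158.6]
orientation: [0.691, 0.723, -0.0, -0.0]
ft_force: [-2.0, 0.1, -0.1]
width: 0.008
finger_force: 0.5
```

Emit:
{"fn": "servo_tool", "kwargs": {"rows": [[[0,0,0],[0,0.05,0],0],[[0,0,0],[0,0.1,0],0]]}}

```text
clock: 5.07
eef_pos: [602.7, -94.4, 158.6]
orientation: [0.691, 0.723, -0.002, -0.002]
ft_force: [-11.9, -0.4, 9.2]
width: 0.005
finger_force: 6.2
```

Emit:
{"fn": "servo_tool", "kwargs": {"rows": [[[0,0,0],[0,0.04,0],0],[[0,0,0],[0,0.04,0],0]]}}

```text
clock: 5.23
eef_pos: [602.7, -94.4, 158.6]
orientation: [0.691, 0.723, -0.003, -0.004]
ft_force: [-11.8, 0.1, 9.7]
width: 0.003
finger_force: 6.2
```

Emit:
{"fn": "servo_tool", "kwargs": {"rows": [[[0,0,0],[0,-0.3,0],0],[[0,0,0],[0,-0.8,0],0],[[0,0,0],[0,-1.4,-1],0],[[0,0,0],[0,-1.4,-2.2],0],[[0,0,0],[0,-1.4,-2.2],0],[[0,0,0],[0.9,-0.8,-2.2],0],[[0,0,0],[1.8,-0.8,-2.2],0],[[0,0,0],[2.7,-0.8,-2.2],0],[[0,0,0],[3.6,-0.8,-2.2],0],[[0,0,0],[3.6,-0.8,-2.2],0],[[0,0,0],[3.6,-0.8,-2.2],0]]}}

```text
clock: 6.15
eef_pos: [569.0, 51.7, 246.8]
orientation: [0.689, 0.725, 0.001, -0.0]
ft_force: [0.3, -1.1, 0.8]
width: 0.005
finger_force: 0.0
```

```bash
python3 -c "
from workcell import r
from h import *
from scipy.spatial.transform import Rotation as R
s=r.sense();print(cab(s),s['clock'],s['ft_force'],np.round(R.from_quat(s['orientation']).as_matrix().T,3))
a=r.read_camera('scene')['image'][90:290,180:440];b=r.read_camera('top')['image'][115:275,190:398]
cv2.imwrite('pics/s3.png',np.hstack([cv2.resize(a,(390,300),interpolation=2),cv2.resize(b,(390,300),interpolation=2)]))"
```

```text
[np.float64(-127.9), np.float64(69.5), np.float64(246.8)] 6.15 [ 0.29077543 -1.13232641  0.82258998] [[-0.051  0.999  0.002]
 [ 0.999  0.051  0.001]
 [ 0.001  0.002 -1.   ]]
```

View pics/s3.png

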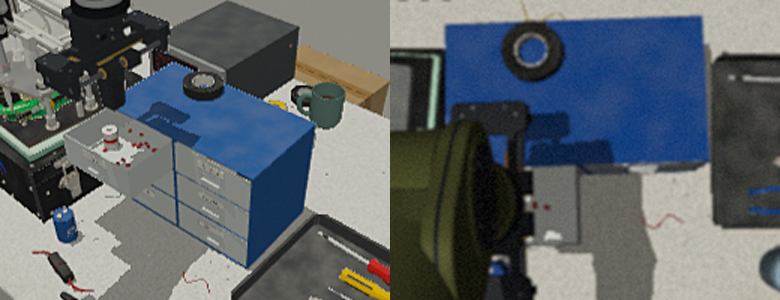

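The right drawer is shut flush and the coupling still stands at (110,135). The finger is over the left tray, clear of it. The contact position also agrees with the fit to within 1 mm. Next I go down inside the tray.

Emit:
{"fn": "servo_tool", "kwargs": {"rows": [[[0,0,0],[0,-0.1,0.7],0],[[0,0,0],[0,-0.1,1.2],0],[[0,0,0],[0,-0.1,1.7],0],[[0,0,0],[0,-0.1,2.0],0],[[0,0,0],[0,-0.1,2.25],0],[[0,0,0],[0,-0.1,2.25],0],[[0,0,0],[0,-0.1,2.25],0]]}}

```text
clock: 6.83
eef_pos: [564.9, 46.8, 156.7]
orientation: [0.692, 0.722, -0.0, 0.0]
ft_force: [-0.3, 0.2, 0.2]
width: 0.004
finger_force: 0.0
```

Emit:
{"fn": "servo_tool", "kwargs": {"rows": [[[0,0,0],[0,-0.2,0],0],[[0,0,0],[0,-0.3,0],0],[[0,0,0],[0,-0.36,0],0],[[0,0,0],[0,-0.4,0],0],[[0,0,0],[0,-0.44,0],0],[[0,0,0],[0,-0.48,0],0],[[0,0,0],[0,-0.52,0],0],[[0,0,0],[0,-0.56,0],0],[[0,0,0],[0,-0.6,0],0],[[0,0,0],[0,-0.64,0],0],[[0,0,0],[0,-0.68,0],0],[[0,0,0],[0,-0.74,0],0],[[0,0,0],[0,-0.8,0],0],[[0,0,0],[0,-0.86,0],0],[[0,0,0],[0,-0.92,0],0],[[0,0,0],[0,-0.98,0],0],[[0,0,0],[0,-1.04,0],0],[[0,0,0],[0,-1.1,0],0]]}}

```text
clock: 8.33
eef_pos: [520.5, 46.1, 156.7]
orientation: [0.691, 0.723, 0.0, -0.0]
ft_force: [0.8, -0.2, -0.2]
width: 0.005
finger_force: 0.5
```

Emit:
{"fn": "servo_tool", "kwargs": {"rows": [[[0,0,0],[0,-0.05,0],0],[[0,0,0],[0,-0.1,0],0],[[0,0,0],[0,-0.15,0],0],[[0,0,0],[0,-0.2,0],0],[[0,0,0],[0,-0.25,0],0],[[0,0,0],[0,-0.3,0],0]]}}

```text
clock: 8.83
eef_pos: [508.6, 45.6, 156.7]
orientation: [0.691, 0.723, 0.0, -0.0]
ft_force: [1.3, -0.3, -0.7]
width: 0.008
finger_force: 0.5
```

```bash
python3 -c "
from workcell import r
from h import *
s=r.sense();print(cab(s),s['clock'],s['ft_force'])"
```

```text
[np.float64(-188.6), np.float64(66.1), np.float64(156.7)] 8.8333 [ 1.30000247 -0.31425133 -0.6548443 ]
```

Contact is made at about 1 N and the drawer is moving. About 5 mm remains to the stop.

Emit:
{"fn": "servo_tool", "kwargs": {"rows": [[[0,0,0],[0,-0.03,0],0],[[0,0,0],[0,-0.06,0],0],[[0,0,0],[0,-0.09,0],0],[[0,0,0],[0,-0.12,0],0]]}}

```text
clock: 9.17
eef_pos: [503.9, 45.3, 156.7]
orientation: [0.691, 0.723, 0.0, 0.0]
ft_force: [0.9, 0.4, -1.1]
width: 0.006
finger_force: 0.5
```

Emit:
{"fn": "servo_tool", "kwargs": {"rows": [[[0,0,0],[0,-0.03,0],0],[[0,0,0],[0,-0.06,0],0]]}}

```text
clock: 9.33
eef_pos: [502.8, 45.3, 156.9]
orientation: [0.691, 0.723, 0.001, 0.001]
ft_force: [5.1, 1.2, -3.1]
width: 0.004
finger_force: 2.4
```

Emit:
{"fn": "servo_tool", "kwargs": {"rows": [[[0,0,0],[0,-0.03,0],0],[[0,0,0],[0,-0.06,0],0]]}}

```text
clock: 9.5
eef_pos: [502.8, 45.3, 157.2]
orientation: [0.691, 0.723, 0.003, 0.003]
ft_force: [8.4, 0.8, -5.1]
width: 0.002
finger_force: 4.4
```

The stop is reached at 0.13 m, as expected. I'll back off, lift, and move clear to the right for a look.

Emit:
{"fn": "servo_tool", "kwargs": {"rows": [[[0,0,0],[0,0.15,0],0],[[0,0,0],[0,0.5,0],0],[[0,0,0],[0,0.6,0],0],[[0,0,0],[0,0.6,-0.8],0],[[0,0,0],[0,0.6,-1.8],0],[[0,0,0],[0,0.6,-2.8],0],[[0,0,0],[0,0.6,-3.6],0],[[0,0,0],[-1,0,-3.6],0],[[0,0,0],[-2,0,-3.6],0],[[0,0,0],[-3,-0.5,-3.6],0],[[0,0,0],[-4,-1,-3.6],0],[[0,0,0],[-5,-1,-3.6],0],[[0,0,0],[-6,-1,-3.6],0],[[0,0,0],[-6,-1,-3.6],0],[[0,0,0],[-6,-1,-3.6],0]]}}

```text
clock: 10.75
eef_pos: [468.3, -199.7, 300.5]
orientation: [0.694, 0.72, -0.001, -0.0]
ft_force: [-0.5, 0.8, -0.4]
width: 0.006
finger_force: 0.0
```

```bash
python3 -c "
from workcell import r
from h import *
s=r.sense();print(cab(s),s['clock'],s['ft_force'])
p=CB
for n in('scene','top'):
  k={'top':-.126,'scene':-.157}[n];print(n,proj(n,T(p,[(-214,4,189),(-214,146,189)]),k).round())
a=r.read_camera('scene')['image'][90:290,180:440];b=r.read_camera('top')['image'][115:315,190:450]
cv2.imwrite('pics/s4.png',np.hstack([cv2.resize(a,(390,300),interpolation=2),cv2.resize(b,(390,300),interpolation=2)]))"
```

```text
[np.float64(-239.8), np.float64(-177.0), np.float64(300.5)] 10.75 [-0.52325526  0.82610555 -0.36046452]
scene [[251. 214.]
 [209. 188.]]
top [[290. 264.]
 [224. 266.]]
```

View pics/s4.png

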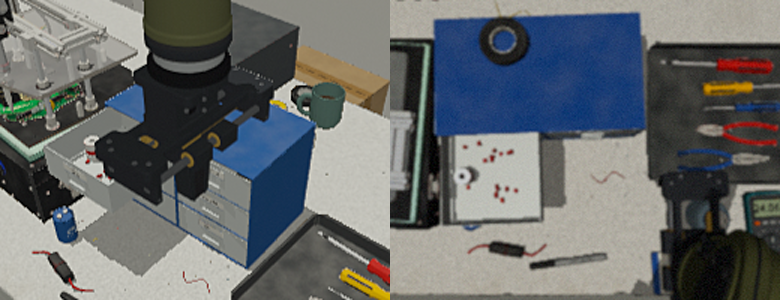

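The left drawer's front edge is at crop row ~222, as predicted for the outer stop. The coupling stands at (463,175), the right drawer is shut, and the tape and capacitor haven't moved. The arm is clear, so I'm handing in.

```bash
python3 -c "
from workcell import r
print(r.close_job())"
```

```text
the job is handed in; nothing more can be done
None
```

I pushed the relay drawer (right) fully shut, then slid the coupling drawer (left) out to its stop; the coupling still stands, nothing else was disturbed, and the job was handed in at about 11 s.

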